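# Tighten the vessel's clamp nut with an adjustable wrench

## Task

Tighten the clamp nut on the lid of the vacuum vessel with the adjustable wrench: set its open mouth flat on the lid around the nut, roll the worm to close the jaw snugly on the nut, and only then turn the nut clockwise (seen from above) until it comes up against its stop. Afterwards take the wrench off and lay it flat on the black rubber mat where it came from, leaving the loose plate, the screwdriver and the post where they are.

Things in the scene. Friction and masses are not known exactly. Their poses are not given: they have to be found in the camera images.
- wrench_mouth (a point): Adjustable wrench, plain steel, loose, 200 mm long, 0.45 kg, 20 mm thick, lying flat, worm up. Point half-way up it, where the nut's axis lies once the jaw is closed on the nut. Axes: x out of the mouth (handle to -x), y across it to the fixed jaw, z up. Mouth: fixed jaw's face at y = 15 mm, moving jaw's face at y = -27 mm + jaw value, flat back at x = -21 mm, jaw tips at x = 21 mm.
- wrench_grip (a point): Point on the wrench's handle, same axes, 78 mm behind the mouth point, half-way up; the centre of mass lies about 15 mm nearer the head. The handle is straight, 22 mm wide (y) and 20 mm thick, and runs from 58 to 180 mm behind the mouth point, centred on y = 0.
- worm_top (a point): Top of the wrench's worm, 36 mm behind, 2 mm beside (-y) and 20 mm above the mouth point: a knurled roller, 28 mm across, 22 mm long, axis along the wrench's y, 10 mm proud of the head. Press on it with shut fingertips (10 to 20 N) and drag along the wrench's x: towards the mouth closes the jaw, 0.25 mm per mm; towards the handle opens it. Drag is about 5 N; it stays put when left.
- jaw (a joint): Slide of the wrench's moving jaw, m. Mouth width = 42 mm - value; larger is more closed. It starts at 3 to 6.5 mm (mouth 35.5 to 39 mm) and meets the 30 mm nut at about 12 mm. It is moved by rolling the worm, not by pushing. Clamped hard on the nut it resists being lifted off; rolling the worm back a little frees it.
- nut_centre (a point): Hexagon nut, steel, 30 mm across flats, 34.6 mm across corners, 20 mm high, on the vessel's lid; a stud end stands 3 mm above it. Point on its axis, half-way up, 10 mm above the lid. Its x axis points at a corner, its y axis is square to a flat: the wrench fits when its yaw is the nut's yaw plus any multiple of 60 degrees.
- vessel: Fixed low vacuum vessel under the nut; origin on its axis at table height. Its lid is a smooth disc, 170 mm across, top face 50 mm above the table; the wrench lies on it without being held, the handle overhanging the edge. Two pipe stubs along its +x and -x stick out to 115 mm from the axis, their tops 37 mm above the table.
- nut (a joint): Angle of the nut, rad, growing clockwise seen from above. It starts between 0 and 0.3; its stop (tight) is at 0.95. It turns stiffly, about 0.3 N m.
- nut_corner (a point): A corner of the nut, 17 mm from its axis, half-way up; it turns with the nut.
- mat_top (a point): Centre of the upper face of the black rubber mat on which the wrench lies at the start; fixed, 250 mm (x) by 130 mm (y), 4 mm thick. It may be on the left or the right of the vessel.
- plate_centre (a point): Centre of a loose dark steel plate, 130 x 90 x 12 mm, a bystander lying on the table on the other side of the vessel from the mat.
- screwdriver: Loose black-handled screwdriver lying on the table beyond the vessel, a bystander.
- post: Loose steel post, 75 mm high with a round foot 50 mm across, standing on the table beyond the vessel, a bystander; origin under its foot.
Mind the look-alikes: they are no part of the job. What is meant by the part that bears wrench_mouth is not yellow, and is the larger of those in its own colour.

How it is judged:
On the way, in this order (a step that is already met when the one before it is completed fails the run):
1. the wrench lies flat on the lid with the nut in its open mouth (distance between wrench_mouth and nut_centre below 0.012 m and angle between wrench_mouth's own z axis and vertical below 0.12 rad), for 0.2 s.
2. the jaw is closed snugly on the nut (mouth under 31.5 mm) with the wrench in place (all of step 1 and value of joint jaw above 0.0105 m), for 0.2 s.
3. the nut is turned to its stop by the wrench that is still closed on it (distance between wrench_mouth and nut_centre below 0.012 m and value of joint jaw above 0.0105 m and value of joint nut above 0.87 rad), for 0.1 s.
At the end, for the whole second after the job is handed in: the nut stands within 0.08 rad of its stop, and the wrench lies flat and at rest on the rubber mat, its grip point within 70 mm lengthwise and 45 mm crosswise of the mat's centre (value of joint nut above 0.87 rad and x of wrench_grip in the frame of mat_top between -0.07 and 0.07 m and y of wrench_grip in the frame of mat_top between -0.045 and 0.045 m and z of wrench_grip in the frame of mat_top below 0.014 m and angle between wrench_mouth's own z axis and vertical below 0.12 rad and linear speed of wrench below 0.02 m/s); the robot touches nothing.
It fails at once if the nut is turned while the jaw is slack (nut corner moved over 4 mm, not yet tight, mouth over 32 mm) (distance of nut_corner from where it was at the start of the episode above 0.004 m and value of joint nut below 0.85 rad and value of joint jaw below 0.01 m).
It fails at once if a bystander is displaced by more than 20 mm (distance of any of plate_centre, screwdriver, post from where it was at the start of the episode above 0.02 m).
It also fails if it takes over 72 s, if anything falls off the work surface, if the arm or the gripper's body presses on something with over 40 N, if the wrist force passes 120 N, or if a joint passes its speed limit or range.

## Robot

A 7-joint arm with a two-finger parallel gripper is mounted at the origin on the work surface. World frame = base frame: x ahead of the robot, y to its left, z up, the work surface at z = 0. Lengths are in m, angles in rad, forces in N, time in s.
With the tool pointing down it reaches from about 0.425 to 0.95 m from the base axis. Payload 4.7 kg.
Tool frame: the origin (TCP) lies midway between the tips of the shut fingers; the grasp point (between the pads) lies 19 mm behind it; z points along the fingers, y is the direction in which the jaws open and shut (so a half turn about z gives the same grasp; the last joint's range is limited). The gripper opens to 85 mm and grips with 20 to 120 N. Pads are 22 mm wide; open, the fingers measure 114 mm over their backs; the gripper's body (76 mm by 85 mm) begins 54 mm behind the grasp point. The pads swing forward as they close: fully open they stand 13 mm farther back than shut.
Start: joints at [-0.029, 0.469, -0.049, 1.532, 0.024, 1.141, -0.082], TCP at [0.675, 0, 0.231] pointing down, gripper open.
Joint ranges: [-2.59, 2.59], [-0.33, 1.99], [-1.39, 1.29], [0.1, 2.45], [-1.04, 4.18], [0.21, 1.99], [-2.66, 2.66]. Speed limits (rad/s): [2.57, 2.57, 3.14, 3.14, 3.14, 3.14, 3.14].

## Interface

Orientations are given as a unit quaternion [x, y, z, w].
In Python, from station import r gives the robot as it stands.
- The arm moves only by the tool play_rows, never from a script. Its arguments are lists of equal length, an entry for each row: "slide": the shift along the tool's x, y, z in mm, a list of three; "angular": the turn, a rotation vector about the tool's x, y, z in degrees, a list of three. A call has 1 to 8 rows; each row is the pose to reach, as a shift and turn from the pose measured when the call began, along the tool's axes at that moment; what a row does not reach only later rows make up. A row lasts 1/10 s, in which the tool goes at most 50 mm and 8.59 degrees, less where a joint would pass 70% of its speed; a pose out of reach is approached as far as the arm can. A call with a gripper value outside its range is refused whole. "claw" is the gripper command: -1 is shut, 1 is fully open, values between are in proportion, set as the call begins (left out, the last holds). The fingers move at their own pace and stop on an object; the grip force is fixed at half the most. Time passes only in rows, so rows that repeat a pose let the fingers close. It gives the time, the measured TCP pose, the force and the opening at its end, in the units of the state.
- r.state(): the state, without advancing time (a new reading comes with each control period).
- r.get_image(name): name is "scene" or "side" or "wrist"; returns the picture (480x640x3 uint8, blue, green, red); there is no depth.
- r.get_calibration(name): a dict with "intrinsics" (3x3 intrinsics, pixels), "R" (3x3) and "t" (3): a world point X has camera coordinates R X + t. Camera axes: x right, y down, z forward; pixel columns grow to the right and rows downward; lengths in m; the calibration is good to about 2 mm. The wrist camera is an equidistant fisheye: a pixel r from the principal point sees the ray r / f radians off the axis. A picture is of the moment at which its call begins: read the wrist's pose just before it. get_calibration takes no time and is no camera call; for the wrist camera it gives the pose at the moment of the call.
- r.job_done(): hands the job in, once; it reports no verdict.
The state is a dict: "time": time; "joint_positions": joint angles; "qvel": joint speeds; "effort": joint torques, N m; "tcp_pos": TCP position; "tcp_rot": TCP orientation; "force": force on the tool from outside, world axes, zero at the start; "torque": the same for the moment, N m; "grip_width": finger opening in m.
Only numpy, scipy, OpenCV 4.12 (cv2) and the standard library are available. Lean on these libraries where they do the work, as an engineer would, in place of code of your own. Each camera call takes 0.05 s, during which the arm holds its last target.

## Working session

There is one attempt and no reset: what is moved stays moved. The work goes in short steps, Python scripts to look and compute and a tool call to move; the robot and the scene stay as the last step left them, time stands still between calls to the robot, and variables do not carry over. Pictures are saved under pics/ and viewed, and the job is handed in when it is done.

Besides the shell and the picture viewer there is one more tool, called after "Call:" by a JSON object that holds its "method" and its "body", one argument or row to a line. play_rows: Moves the arm, as the interface text tells. Its arguments: {"type":"object","properties":{"slide":{"type":"array","items":{"type":"array","items":{"type":"number"}}},"angular":{"type":"array","items":{"type":"array","items":{"type":"number"}}},"claw":{"type":"number"}},"required":["slide","angular"]}

```bash
ls; mkdir -p pics
python3 - <<'E'
from station import r
import cv2,numpy as np
for n in ["scene","side","wrist"]:
    cv2.imwrite(f"pics/{n}0.png",r.get_image(n))
    c=r.get_calibration(n);print(n,np.round(c["intrinsics"],1).tolist(),np.round(c["R"],3).tolist(),np.round(c["t"],3).tolist(), [k for k in c])
print(r.state())
E
```

```text
pics
scene [[439.1, 0.0, 314.4], [0.0, 439.1, 235.9], [0.0, 0.0, 1.0]] [[0.311, 0.95, -0.017], [0.508, -0.181, -0.842], [-0.803, 0.253, -0.539]] [-0.32, -0.219, 1.534] ['intrinsics', 'R', 't']
side [[456.0, 0.0, 317.7], [0.0, 456.0, 241.2], [0.0, 0.0, 1.0]] [[-0.675, -0.738, 0.001], [-0.376, 0.342, -0.861], [0.635, -0.582, -0.508]] [0.517, 0.25, 0.721] ['intrinsics', 'R', 't']
wrist [[371.6, 0.0, 325.7], [0.0, 371.6, 243.8], [0.0, 0.0, 1.0]] [[1.0, -0.001, -0.003], [0.0, -0.957, 0.292], [-0.003, -0.292, -0.957]] [-0.674, -0.038, 0.379] ['intrinsics', 'R', 't']
{'time': 0.15, 'joint_positions': array([-0.02890221,  0.46926934, -0.04860627,  1.53340084,  0.02412026,
        1.14106365, -0.08227714]), 'qvel': array([ 5.64440731e-04, -3.56604395e-03,  4.98467334e-04, -2.71012648e-03,
       -5.63030495e-05,  1.89037869e-03, -1.00753274e-03]), 'effort': array([ 3.33697863e-04, -5.10767841e+01, -4.67274967e-02, -2.37979531e+01,
        1.07760131e-02,  5.44104041e-03, -2.80327527e-05]), 'tcp_pos': array([6.74543159e-01, 1.96003838e-05, 2.30501598e-01]), 'tcp_rot': array([ 7.07082226e-01,  7.07130908e-01, -5.72073134e-04, -5.26427149e-04]), 'force': array([-0.67414654,  0.35738328,  0.04923611]), 'torque': array([ 0.01249815,  0.00199888, -0.04709741]), 'grip_width': 0.08533093079071191}
```

View pics/scene0.png

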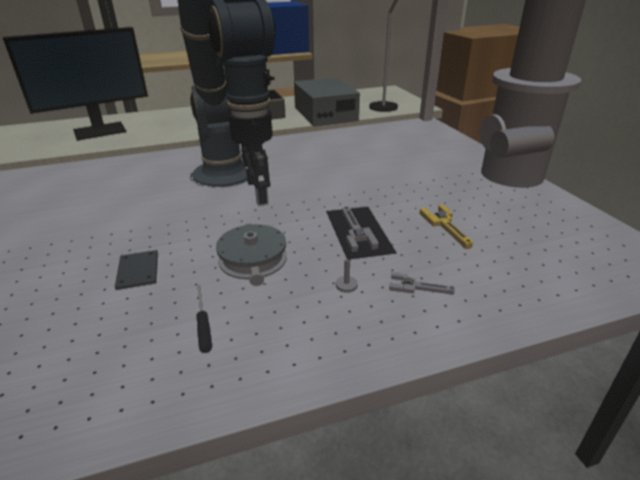

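View pics/side0.png

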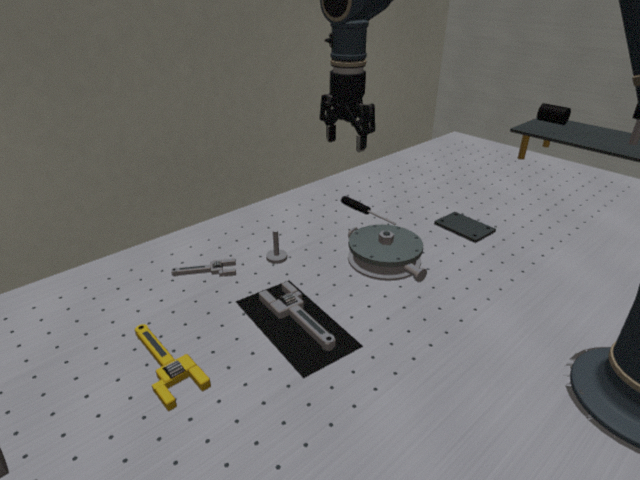

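View pics/wrist0.png

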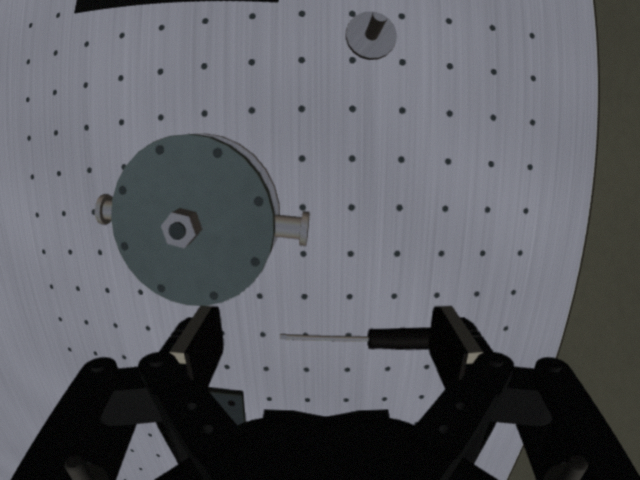

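```bash
cat > h.py <<'E'
import numpy as np,cv2
from station import r
from scipy.spatial.transform import Rotation as Ro
def cal(n):
    c=r.get_calibration(n);return np.array(c["intrinsics"]),np.array(c["R"]),np.array(c["t"])
def rays(c,n,px):
    K,R,t=c;px=np.atleast_2d(px).astype(float)
    x=(px[:,0]-K[0,2])/K[0,0];y=(px[:,1]-K[1,2])/K[1,1]
    if n=="wrist":
        th=np.hypot(x,y);s=np.where(th>1e-9,np.sin(th)/np.maximum(th,1e-9),1)
        d=np.c_[x*s,y*s,np.cos(th)]
    else: d=np.c_[x,y,np.ones_like(x)]
    return -R.T@t, d@R
def onplane(c,n,px,z):
    o,d=rays(c,n,px);k=(z-o[2])/d[:,2];return o+d*k[:,None]
def proj(c,n,P):
    K,R,t=c;q=np.atleast_2d(P)@R.T+t
    if n=="wrist":
        rr=np.hypot(q[:,0],q[:,1]);th=np.arctan2(rr,q[:,2]);u=q[:,:2]/np.maximum(rr,1e-9)[:,None]*th[:,None]
    else:u=q[:,:2]/q[:,2:]
    return u*K[0,0]+K[:2,2]
def snap(n,name):
    c=cal(n);im=r.get_image(n);cv2.imwrite(f"pics/{name}.png",im);np.savez(f"pics/{name}.npz",K=c[0],R=c[1],t=c[2]);return c,im
def load(name):
    f=np.load(f"pics/{name}.npz");return (f["K"],f["R"],f["t"]),cv2.imread(f"pics/{name}.png")
def crop(im,x0,y0,x1,y1,s,name):
    cv2.imwrite(f"pics/{name}.png",cv2.resize(im[y0:y1,x0:x1],None,fx=s,fy=s,interpolation=cv2.INTER_CUBIC))
E
python3 - <<'E'
from h import *
for n in ["scene","side","wrist"]:
    c=cal(n);np.savez(f"pics/{n}0.npz",K=c[0],R=c[1],t=c[2])
c,im=load("wrist0")
crop(im,140,190,220,270,7,"nutz")
print("vessel rim",onplane(c,"wrist",[(193,219)],0.05),"nut",onplane(c,"wrist",[(182,229)],0.07))
print("post",onplane(c,"wrist",[(371,36)],0.0),"matL",onplane(c,"wrist",[(75,12),(280,2)],0.004))
# wrench via side + scene
cs=cal("side")
print("side wrench: handle end, head",onplane(cs,"side",[(327,342),(280,296)],0.02))
print("mat corners",onplane(cs,"side",[(237,300),(306,375),(360,346),(290,281)],0.004))
print("post plate",onplane(cs,"side",[(277,257),(465,227)],0.0),"screw",onplane(cs,"side",[(353,204),(394,221)],0.01))
cs=cal("scene")
print("mat corners",onplane(cs,"scene",[(326,210),(370,207),(395,248),(351,256)],0.004))
print("handle end, head",onplane(cs,"scene",[(348,209),(362,238)],0.02))
E
```

```text
vessel rim [[5.50855178e-01 1.97607489e-04 5.00000000e-02]] nut [[ 0.54706792 -0.00408584  0.07      ]]
post [[0.71858051 0.1752674  0.        ]] matL [[0.38272542 0.24358013 0.004     ]
 [0.62882149 0.21160503 0.004     ]]
side wrench: handle end, head [[0.41717677 0.29682988 0.02      ]
 [0.57706745 0.27557476 0.02      ]]
mat corners [[0.64262953 0.33626216 0.004     ]
 [0.3959877  0.36474473 0.004     ]
 [0.38219206 0.2482438  0.004     ]
 [0.62116469 0.21389973 0.004     ]]
post plate [[ 0.7216559   0.17118769  0.        ]
 [ 0.50296973 -0.28833257  0.        ]] screw [[ 0.78518464 -0.15432683  0.01      ]
 [ 0.63987086 -0.16024057  0.01      ]]
mat corners [[0.37751851 0.24875612 0.004     ]
 [0.40464265 0.37745389 0.004     ]
 [0.62361626 0.34842803 0.004     ]
 [0.61901417 0.2296717  0.004     ]]
handle end, head [[0.42036917 0.30068202 0.02      ]
 [0.57487167 0.27763297 0.02      ]]
```

View pics/nutz.png

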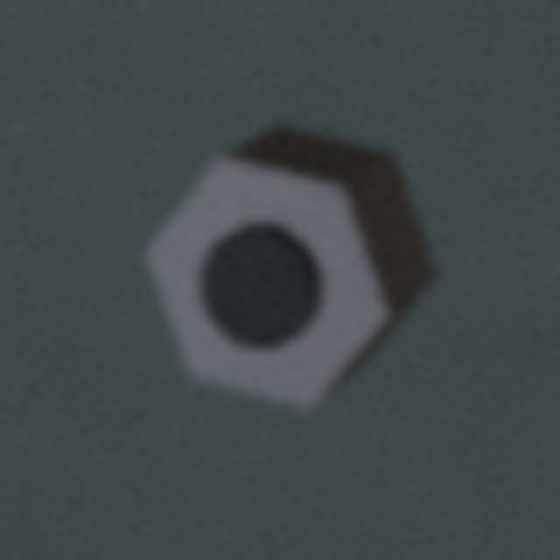

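Run:
```python
from h import *
c,im=load("wrist0")
z=np.array([(148,252),(222,160),(345,185),(388,310),(312,405),(195,378)])/7.+[140,190]-0.43
P=onplane(c,"wrist",z,0.07)[:,:2]
print(np.round(P,4),P.mean(0))
d=P-P.mean(0);print(np.hypot(*d.T),np.degrees(np.arctan2(d[:,1],d[:,0]))%60)
hsv=cv2.cvtColor(im,cv2.COLOR_BGR2HSV);print(hsv[200,150],hsv[229,182],hsv[100,250])
# fit grey nut top by mask
g=im[190:270,140:220].astype(int).sum(2);m=(g>330).astype(np.uint8)
cs,_=cv2.findContours(m,cv2.RETR_EXTERNAL,cv2.CHAIN_APPROX_NONE);k=max(cs,key=cv2.contourArea)[:,0]+[140,190]
hull=cv2.approxPolyDP(k.astype(np.float32),3,True)[:,0];Q=onplane(c,"wrist",hull,0.07)[:,:2];print(len(k),hull.tolist(),Q.mean(0))
A=onplane(c,"wrist",k,0.07)[:,:2].astype(np.float32);print(cv2.minEnclosingCircle(A))
```

```text
[[ 0.5261 -0.0007]
 [ 0.5381  0.0111]
 [ 0.5549  0.0075]
 [ 0.5592 -0.0086]
 [ 0.5472 -0.0211]
 [ 0.5309 -0.0175]] [ 0.54273316 -0.00488769]
[0.01712041 0.01663372 0.01738089 0.01684728 0.01686587 0.01735064] [45.76614121 46.01833315 45.68637437 47.21812909 45.43626042 46.80540322]
[95 40 77] [90 37 41] [115  21 133]
1 [[167.0, 223.0]] [0.53280882 0.00158918]
((0.5328088402748108, 0.0015891771763563156), 9.999999747378752e-05)
```

Call:
{"method": "play_rows", "body": {
  "slide": [
    [20,-12,0],
    [60,-36,0],
    [100,-60,0],
    [140,-85,0],
    [180,-110,0],
    [220,-135,0],
    [260,-160,0],
    [286,-175,0]
  ],
  "angular": [
    [0,0,6],
    [0,0,14],
    [0,0,22],
    [0,0,30],
    [0,0,38],
    [0,0,46],
    [0,0,54],
    [0,0,62]
  ],
  "claw": 1
}}

```text
time: 0.95
tcp_pos: [0.4966, 0.2896, 0.2306]
tcp_rot: [0.97, 0.241, -0.001, -0.001]
force: [0.5, -0.0, -0.7]
grip_width: 0.0854
```

Call:
{"method": "play_rows", "body": {
  "slide": [
    [0,0,0],
    [0,0,0],
    [0,0,0],
    [0,0,0],
    [0,0,0],
    [0,0,0]
  ],
  "angular": [
    [0,0,8],
    [0,0,16],
    [0,0,24],
    [0,0,32],
    [0,0,35.5],
    [0,0,35.5]
  ]
}}

```text
time: 1.55
tcp_pos: [0.4964, 0.2896, 0.2303]
tcp_rot: [0.998, -0.066, -0.002, -0.0]
force: [0.0, 0.7, 0.5]
grip_width: 0.0856
```

Run:
```python
from h import *
s=r.state();print(s["time"],s["tcp_pos"],s["joint_positions"],Ro.from_quat(s["tcp_rot"]).as_matrix().round(3))
c,im=snap("wrist","w1")
```

```text
1.55 [0.49637702 0.28957991 0.23032114] [-0.7197819   0.30597821  0.15031214  1.78513498 -0.0544538   1.05678251
 -2.25190731] [[ 0.991 -0.131 -0.003]
 [-0.131 -0.991  0.001]
 [-0.003 -0.    -1.   ]]
```

View pics/w1.png

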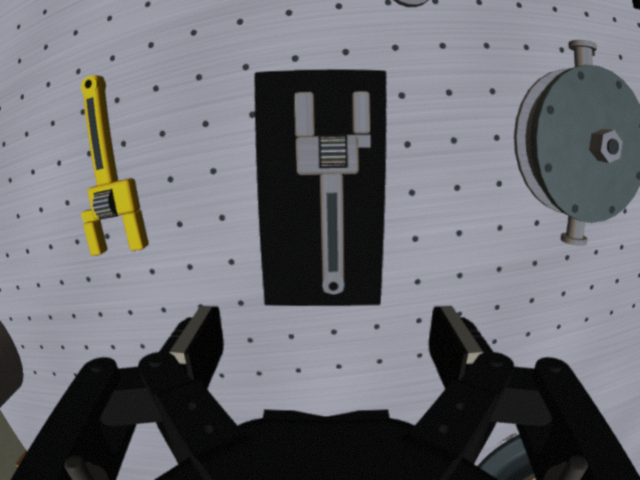

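Run:
```python
from h import *
c,im=load("w1")
crop(im,250,60,400,310,3,"w1z")
g=cv2.cvtColor(im,cv2.COLOR_BGR2GRAY)
m=np.zeros_like(g);m[75:300,262:380]=(g[75:300,262:380]>50)*255
m=cv2.morphologyEx(m,cv2.MORPH_CLOSE,np.ones((5,5)))
cs,_=cv2.findContours(m,cv2.RETR_EXTERNAL,cv2.CHAIN_APPROX_NONE);k=max(cs,key=cv2.contourArea)[:,0]
A=onplane(c,"wrist",k,0.024)[:,:2]
print(len(k),g[240,332],g[240,290],g[150,335])
# handle rows
def width(row):
    xs=np.where(m[row]>0)[0];return xs.min()-.5,xs.max()+.5
L=[];
for row in range(190,280,5):
    a,b=width(row);P=onplane(c,"wrist",[(a,row),(b,row)],0.024)[:,:2];L.append(P.mean(0)); 
    if row%20==0:print(row,a,b,np.linalg.norm(P[0]-P[1]))
vx,vy,x0,y0=cv2.fitLine(np.array(L,np.float32),cv2.DIST_L2,0,.01,.01)[:,0]
if vx<0:vx,vy=-vx,-vy
print("yaw",np.degrees(np.arctan2(vy,vx)))
u=np.array([vx,vy]);n=np.array([-vy,vx]);p0=np.array([x0,y0])
s=(A-p0)@u;w=(A-p0)@n;print("long range",s.min(),s.max(),s.max()-s.min())
end=p0+u*s.min();print("end",end,"mouth from end",end+u*.18,"from tip",p0+u*(s.max()-.021))
for row in (100,110,120):
    xs=np.where(m[row]>0)[0];gp=np.where(np.diff(xs)>5)[0];
    q=onplane(c,"wrist",[(xs[0]-.5,row),(xs[gp[0]]+.5,row),(xs[gp[0]+1]-.5,row),(xs[-1]+.5,row)],.024)[:,:2];print(row,((q-p0)@n).round(4))
# mat
mm=(g<30).astype(np.uint8);mm[:, :250]=0;mm[:,395:]=0;mm[:60]=0;mm[308:]=0
mm=mm|(m>0);cs,_=cv2.findContours(mm,cv2.RETR_EXTERNAL,cv2.CHAIN_APPROX_NONE);k=max(cs,key=cv2.contourArea)
M=onplane(c,"wrist",k[:,0],0.004)[:,:2].astype(np.float32);print("mat",cv2.minAreaRect(M))
```

```text
613 51 15 123
200 319.5 343.5 0.02275076131214566
220 320.5 343.5 0.022091011435086818
240 320.5 343.5 0.022429829005948632
260 321.5 343.5 0.021831938595213464
yaw -18.928362
long range -0.06312850923377084 0.13978314999656571 0.20291165923033655
end [0.41468048 0.3100938 ] mouth from end [0.58494696 0.25170437] from tip [0.58675524 0.25108425]
100 [ 0.0566  0.0386  0.0045 -0.0117]
110 [ 0.0548  0.0367  0.0017 -0.0136]
120 [ 0.0521  0.0349 -0.0002 -0.0155]
mat ((0.5111070871353149, 0.29394906759262085), (0.12916868925094604, 0.24504107236862183), 82.73482513427734)
```

View pics/w1z.png

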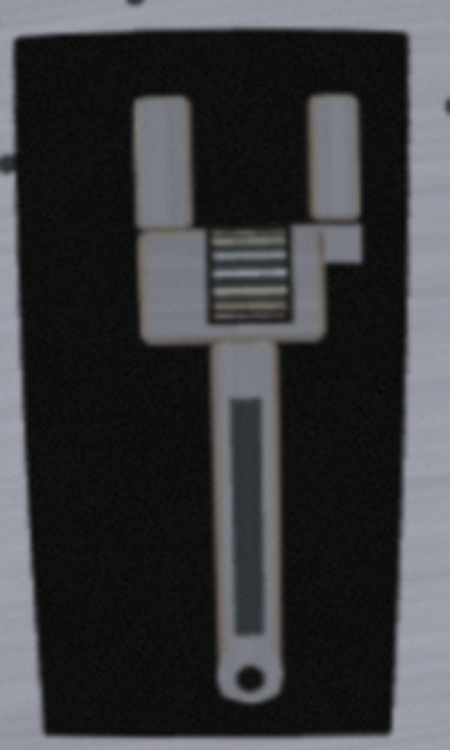

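```bash
cat > wr.py <<'E'
from h import *
def wrench(c,m,rows,ztop,pr=True):
    L=[]
    for row in rows:
        xs=np.where(m[row]>0)[0];L.append(onplane(c,"wrist",[(xs.min()-.5,row),(xs.max()+.5,row)],ztop)[:,:2].mean(0))
    L=np.array(L);p0=L.mean(0);u=np.linalg.svd(L-p0)[2][0]
    return p0,u
E
python3 - <<'E'
from wr import *
c,im=load("w1")
g=cv2.cvtColor(im,cv2.COLOR_BGR2GRAY)
m=np.zeros_like(g);m[75:300,262:380]=(g[75:300,262:380]>50)*255
m=cv2.morphologyEx(m,cv2.MORPH_CLOSE,np.ones((5,5)))
cs,_=cv2.findContours(m,cv2.RETR_EXTERNAL,cv2.CHAIN_APPROX_NONE);k=max(cs,key=cv2.contourArea)[:,0]
A=onplane(c,"wrist",k,0.024)[:,:2]
p0,u=wrench(c,m,range(185,280),.024)
if u[0]<0:u=-u
n=np.array([-u[1],u[0]]);print("yaw",np.degrees(np.arctan2(u[1],u[0])))
s=(A-p0)@u;print("range",s.max()-s.min(),"mouth from end",p0+u*(s.min()+.18),"from tip",p0+u*(s.max()-.021),"grip",p0+u*(s.max()-.099))
for row in (100,110,120):
    xs=np.where(m[row]>0)[0];gp=np.where(np.diff(xs)>5)[0]
    q=onplane(c,"wrist",[(xs[0]-.5,row),(xs[gp[0]]+.5,row),(xs[gp[0]+1]-.5,row),(xs[-1]+.5,row)],.024)[:,:2];print(row,((q-p0)@n).round(4))
E
```

```text
yaw -19.587567614606048
range 0.20279905084479918 mouth from end [0.58485703 0.2508867 ] from tip [0.58655197 0.25028358] grip [0.51306581 0.27643286]
100 [ 0.0574  0.0394  0.0055 -0.0107]
110 [ 0.0555  0.0375  0.0026 -0.0127]
120 [ 0.0527  0.0356  0.0006 -0.0147]
```

Run:
```python
from wr import *
c,im=load("w1")
g=cv2.cvtColor(im,cv2.COLOR_BGR2GRAY)
m=(g>50)
for row in (190,220,250,280):
    xs=np.where(m[row,262:375])[0]+262;print(row,xs.min(),xs.max(),onplane(c,"wrist",[(xs.min(),row),(xs.max(),row),(256,row),(384,row)],.024)[:,:2].round(4).tolist())
```

```text
190 320 342 [[0.5172, 0.2921], [0.5145, 0.2716], [0.5259, 0.3525], [0.5096, 0.2319]]
220 321 343 [[0.4882, 0.2951], [0.4855, 0.2742], [0.4968, 0.3577], [0.4804, 0.2347]]
250 322 343 [[0.4581, 0.2982], [0.4553, 0.2778], [0.4666, 0.3634], [0.4499, 0.2374]]
280 262 343 [[0.4341, 0.3634], [0.4236, 0.2815], [0.4348, 0.3697], [0.4178, 0.2399]]
```

Run:
```python
from wr import *
c,im=load("w1")
g=cv2.cvtColor(im,cv2.COLOR_BGR2GRAY)
m=np.zeros_like(g);m[75:300,272:377]=(g[75:300,272:377]>50)*255
m=cv2.morphologyEx(m,cv2.MORPH_CLOSE,np.ones((5,5)))
cs,_=cv2.findContours(m,cv2.RETR_EXTERNAL,cv2.CHAIN_APPROX_NONE);k=max(cs,key=cv2.contourArea)[:,0]
A=onplane(c,"wrist",k,0.024)[:,:2]
p0,u=wrench(c,m,range(185,275),.024)
if u[0]<0:u=-u
n=np.array([-u[1],u[0]]);print("yaw",np.degrees(np.arctan2(u[1],u[0])))
s=(A-p0)@u;print("range",s.max()-s.min(),"mouth from end",p0+u*(s.min()+.18),"from tip",p0+u*(s.max()-.021),"grip",p0+u*(s.max()-.099))
for row in (100,110,120):
    xs=np.where(m[row]>0)[0];gp=np.where(np.diff(xs)>5)[0]
    q=onplane(c,"wrist",[(xs[0]-.5,row),(xs[gp[0]]+.5,row),(xs[gp[0]+1]-.5,row),(xs[-1]+.5,row)],.024)[:,:2];print(row,((q-p0)@n).round(4))
```

```text
yaw -6.372166077879105
range 0.2001779296331779 mouth from end [0.58824121 0.27346974] from tip [0.58742422 0.27356098] grip [0.50990611 0.28221789]
100 [ 0.033   0.0146 -0.0201 -0.0367]
110 [ 0.0332  0.0149 -0.0209 -0.0366]
120 [ 0.0326  0.0151 -0.0207 -0.0365]
```

Call:
{"method": "play_rows", "body": {
  "slide": [
    [2.5,1,20],
    [6,2,60],
    [10,3,100],
    [14,4,140],
    [18,5.5,175],
    [18.5,5.5,200],
    [18.5,5.5,215],
    [18.5,5.5,223]
  ],
  "angular": [
    [0,0,0],
    [0,0,-0.5],
    [0,0,-1.2],
    [0,0,-1.2],
    [0,0,-1.2],
    [0,0,-1.2],
    [0,0,-1.2],
    [0,0,-1.2]
  ],
  "claw": 0.2
}}

```text
time: 2.4
tcp_pos: [0.5128, 0.2817, 0.006]
tcp_rot: [0.999, -0.054, -0.002, 0.0]
force: [-0.4, -0.7, 0.1]
grip_width: 0.051
```

Call:
{"method": "play_rows", "body": {
  "slide": [
    [0,0,0],
    [0,0,0]
  ],
  "angular": [
    [0,0,0],
    [0,0,0]
  ]
}}

```text
time: 2.6
tcp_pos: [0.5134, 0.2822, 0.0069]
tcp_rot: [0.999, -0.054, -0.002, -0.0]
force: [0.7, 0.2, 0.5]
grip_width: 0.0511
```

Run:
```python
from h import *
s=r.state();print(s["time"],s["tcp_pos"],s["force"],s["grip_width"],Ro.from_quat(s["tcp_rot"]).as_matrix().round(3))
c,im=snap("wrist","w2")
```

```text
2.6 [0.51337528 0.2821738  0.00689762] [0.66900548 0.17352189 0.54787833] 0.05106052490601068 [[ 0.994 -0.108 -0.004]
 [-0.108 -0.994  0.001]
 [-0.004 -0.001 -1.   ]]
```

View pics/w2.png

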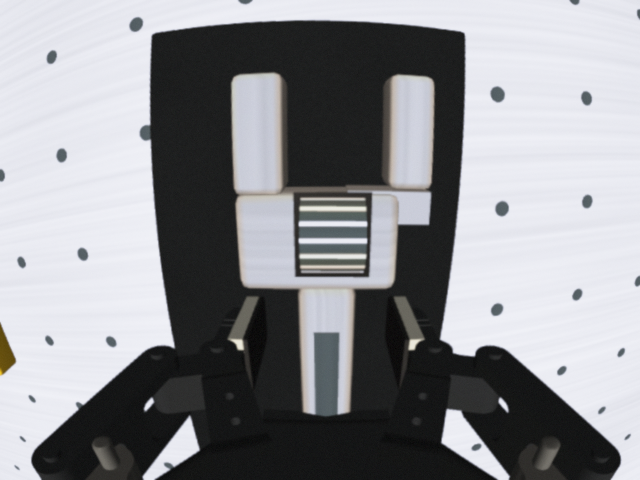

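Call:
{"method": "play_rows", "body": {
  "slide": [
    [0,0,0],
    [0,0,0],
    [0,0,0],
    [0,0,0],
    [0,0,0],
    [0,0,0]
  ],
  "angular": [
    [0,0,0],
    [0,0,0],
    [0,0,0],
    [0,0,0],
    [0,0,0],
    [0,0,0]
  ],
  "claw": -1
}}

```text
time: 3.25
tcp_pos: [0.5143, 0.2826, 0.0086]
tcp_rot: [0.999, -0.054, -0.001, -0.001]
force: [-1.2, -1.1, 6.4]
grip_width: 0.0208
```

Call:
{"method": "play_rows", "body": {
  "slide": [
    [0,0,-5],
    [0,0,-20],
    [0,0,-45],
    [0,0,-75],
    [0,0,-100],
    [0,0,-110],
    [0,0,-115],
    [0,0,-115]
  ],
  "angular": [
    [0,0,0],
    [0,0,0],
    [0,0,0],
    [0,0,0],
    [0,0,0],
    [0,0,0],
    [0,0,0],
    [0,0,0]
  ]
}}

```text
time: 4.05
tcp_pos: [0.5141, 0.2823, 0.1236]
tcp_rot: [0.999, -0.054, -0.001, -0.001]
force: [0.4, -0.1, -3.8]
grip_width: 0.0201
```

Run:
```python
from h import *
s=r.state();print(s["time"],s["tcp_pos"],s["force"],s["grip_width"],Ro.from_quat(s["tcp_rot"]).as_matrix().round(4))
c,im=snap("wrist","w3")
snap("side","s3")
```

```text
4.05 [0.51409106 0.28225222 0.12356292] [ 0.4305172  -0.14014471 -3.84480955] 0.02013684074801438 [[ 0.9941 -0.1082 -0.0017]
 [-0.1082 -0.9941  0.0022]
 [-0.002  -0.002  -1.    ]]
```

View pics/w3.png

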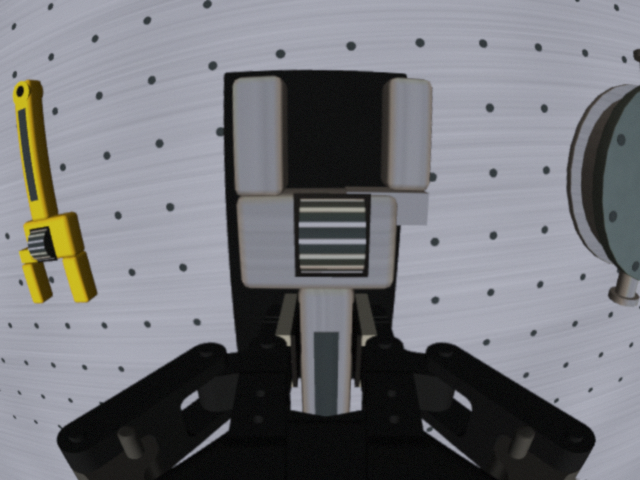

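View pics/s3.png

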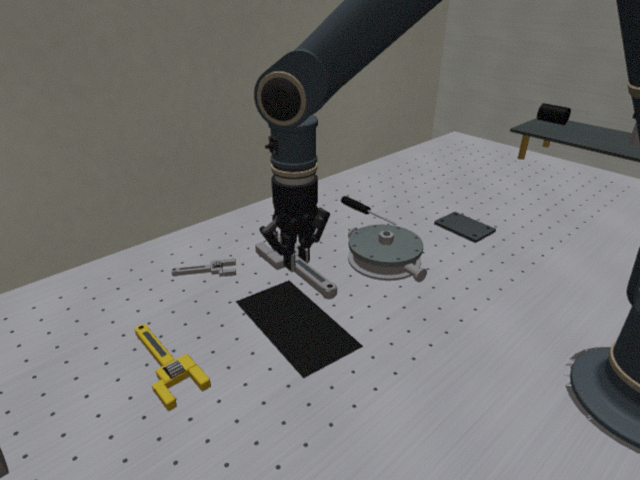

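Call:
{"method": "play_rows", "body": {
  "slide": [
    [1,20,-5],
    [2,60,-10],
    [4,105,-10],
    [6,150,-10],
    [8,195,-10],
    [10,240,-5],
    [11,280,0],
    [11,310,0]
  ],
  "angular": [
    [0,0,-3],
    [0,0,-10],
    [0,0,-17],
    [0,0,-24],
    [0,0,-31],
    [0,0,-38],
    [0,0,-44],
    [0,0,-48]
  ]
}}

```text
time: 4.95
tcp_pos: [0.4889, -0.0308, 0.1204]
tcp_rot: [0.934, 0.357, -0.004, -0.001]
force: [0.1, 0.3, -4.4]
grip_width: 0.0205
```

```bash
cat > go.py <<'E'
import sys
from h import *
# target tcp x y z yaw(deg)
x,y,z,yaw=map(float,sys.argv[1:5])
s=r.state();R=Ro.from_quat(s["tcp_rot"]).as_matrix()
yw=np.radians(yaw);T=np.array([[np.cos(yw),np.sin(yw),0],[np.sin(yw),-np.cos(yw),0],[0,0,-1]])
print("t",s["time"],"tcp",s["tcp_pos"].round(4),"yaw",np.degrees(np.arctan2(R[1,0],R[0,0])).round(2),"F",s["force"].round(1),"w",round(s["grip_width"],4))
print("slide mm",(R.T@(np.array([x,y,z])-s["tcp_pos"])*1000).round(1),"turn",np.degrees(Ro.from_matrix(R.T@T).as_rotvec()).round(2))
E
python3 go.py 0.4886 -0.0557 0.1236 46.1
```

```text
t 4.95 tcp [ 0.4889 -0.0308  0.1204] yaw 41.81 F [ 0.1  0.3 -4.4] w 0.0205
slide mm [-16.9  18.3  -3.2] turn [-0.3   0.32 -4.29]
```

Call:
{"method": "play_rows", "body": {
  "slide": [
    [-8,9,-1],
    [-14,15,-2],
    [-17,18.3,-3],
    [-17,18.3,-3],
    [-17,18.3,-3]
  ],
  "angular": [
    [0,0,-2],
    [0,0,-3.5],
    [-0.3,0.3,-4.3],
    [-0.3,0.3,-4.3],
    [-0.3,0.3,-4.3]
  ]
}}

```text
time: 5.45
tcp_pos: [0.4883, -0.055, 0.123]
tcp_rot: [0.92, 0.392, -0.0, -0.0]
force: [0.0, -0.6, -3.7]
grip_width: 0.0205
```

```bash
python3 go.py 0.4886 -0.0557 0.1236 46.1;  python3 - <<'E'
from h import *
c,im=snap("wrist","w4")
E
```

```text
t 5.45 tcp [ 0.4883 -0.055   0.123 ] yaw 46.15 F [ 0.  -0.6 -3.7] w 0.0205
slide mm [-0.3  0.7 -0.6] turn [-0.04  0.03  0.05]
```

View pics/w4.png

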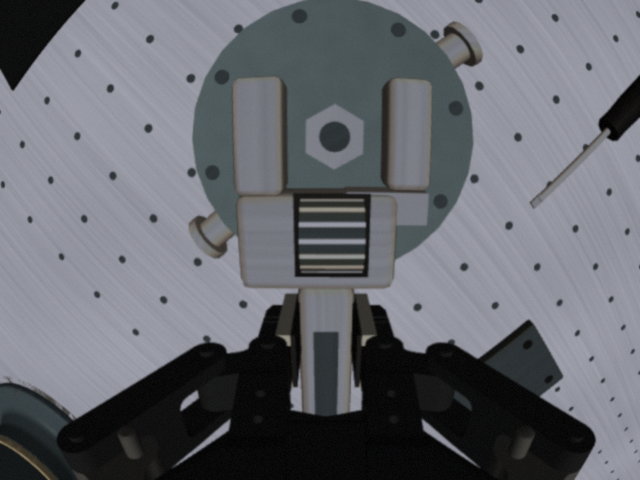

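```bash
cat > nut.py <<'E'
from h import *
def nutfit(c,im,box,zt=0.07):
    x0,y0,x1,y1=box
    hsv=cv2.cvtColor(im,cv2.COLOR_BGR2HSV).astype(int);g=cv2.cvtColor(im,cv2.COLOR_BGR2GRAY)
    sub=g[y0:y1,x0:x1];th,m=cv2.threshold(sub,0,255,cv2.THRESH_OTSU)
    cs,_=cv2.findContours(m,cv2.RETR_EXTERNAL,cv2.CHAIN_APPROX_NONE);k=max(cs,key=cv2.contourArea)[:,0]+[x0,y0]
    A=onplane(c,"wrist",k,zt)[:,:2];hull=cv2.convexHull(A.astype(np.float32)*1000)[:,0]
    # flats: width across direction minimal
    best=min((np.ptp(A@np.array([np.cos(t),np.sin(t)]))+np.ptp(A@np.array([np.cos(t+np.pi/3),np.sin(t+np.pi/3)]))+np.ptp(A@np.array([np.cos(t-np.pi/3),np.sin(t-np.pi/3)])),t) for t in np.radians(np.arange(0,60,.25)))
    t=best[1];ctr=[]
    N=np.array([[np.cos(a),np.sin(a)] for a in (t,t+np.pi/3,t-np.pi/3)]);mid=np.array([(A@n).max()+(A@n).min() for n in N])/2
    cen=np.linalg.lstsq(N,mid,rcond=None)[0]
    return cen,(np.degrees(t)+30)%60,best[0]/3,th
E
python3 - <<'E'
from nut import *
c,im=load("w4")
print(nutfit(c,im,(292,90,376,180)))
s=r.state();R=Ro.from_quat(s["tcp_rot"]).as_matrix();p=s["tcp_pos"]
def tool(P):return ((P-p)@R*1000).round(1)
# jaw tool coordinates, top plane z
zt=p[2]-.0046+.02
print("jaw faces/tips/back (tool frame)",tool(onplane(c,"wrist",[(285,120),(285,170),(384,120),(384,170),(260,77),(410,79),(330,190),(300,380),(352,380),(300,300),(353,300)],zt)))
E
```

```text
(array([ 0.54174759, -0.00551366]), np.float64(45.75), np.float64(0.030042867129989225), 102.0)
jaw faces/tips/back (tool frame) [[ 78.8 -13.4 -15.4]
 [ 61.8 -13.6 -15.4]
 [ 78.9  19.7 -15.4]
 [ 61.9  20.  -15.4]
 [ 93.9 -21.7 -15.4]
 [ 93.5  28.5 -15.5]
 [ 54.8   1.6 -15.4]
 [-24.1 -10.7 -15.4]
 [-24.1  11.1 -15.4]
 [ 13.7  -9.5 -15.4]
 [ 13.7  10.3 -15.4]]
```

```bash
python3 go.py 0.4878 -0.0563 0.056 45.8
```

```text
t 5.5 tcp [ 0.4884 -0.0548  0.1231] yaw 46.17 F [ 0.8 -0.1 -2.5] w 0.0205
slide mm [-1.5  0.6 67.1] turn [-0.04  0.03  0.37]
```

Call:
{"method": "play_rows", "body": {
  "slide": [
    [-1.5,0.6,5],
    [-1.5,0.6,15],
    [-1.5,0.6,28],
    [-1.5,0.6,38],
    [-1.5,0.6,47],
    [-1.5,0.6,55],
    [-1.5,0.6,61],
    [-1.5,0.6,65]
  ],
  "angular": [
    [0,0,0.4],
    [0,0,0.4],
    [0,0,0.4],
    [0,0,0.4],
    [0,0,0.4],
    [0,0,0.4],
    [0,0,0.4],
    [0,0,0.4]
  ]
}}

```text
time: 6.3
tcp_pos: [0.4877, -0.0563, 0.0575]
tcp_rot: [0.921, 0.389, -0.001, -0.0]
force: [-0.5, -0.4, -4.8]
grip_width: 0.0206
```

```bash
python3 go.py 0.4878 -0.0563 0.056 45.8;  python3 - <<'E'
from h import *
c,im=snap("wrist","w5")
E
```

```text
t 6.3 tcp [ 0.4877 -0.0563  0.0575] yaw 45.77 F [-0.5 -0.4 -4.8] w 0.0206
slide mm [0.1 0.1 1.5] turn [-0.05  0.04 -0.03]
```

View pics/w5.png

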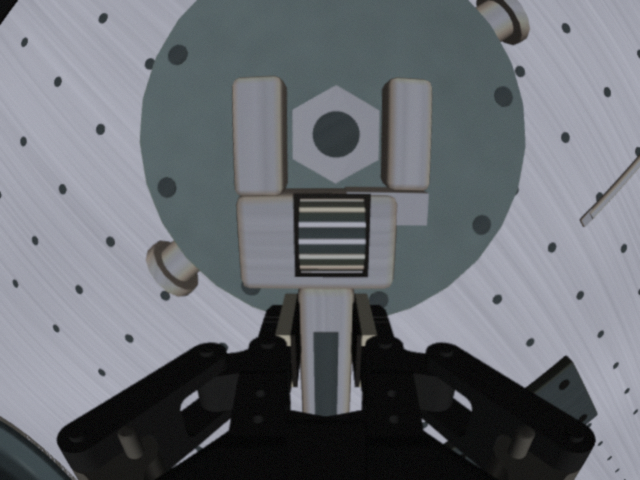

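Call:
{"method": "play_rows", "body": {
  "slide": [
    [0,0,1],
    [0,0,2],
    [0,0,3],
    [0,0,3.5],
    [0,0,3.5]
  ],
  "angular": [
    [0,0,0],
    [0,0,0],
    [0,0,0],
    [0,0,0],
    [0,0,0]
  ]
}}

```text
time: 6.85
tcp_pos: [0.4877, -0.0563, 0.0546]
tcp_rot: [0.921, 0.389, -0.001, -0.0]
force: [-2.3, -0.2, 5.3]
grip_width: 0.0208
```

Call:
{"method": "play_rows", "body": {
  "slide": [
    [0,0,0],
    [0,0,0],
    [0,0,0],
    [0,0,0]
  ],
  "angular": [
    [0,0,0],
    [0,0,0],
    [0,0,0],
    [0,0,0]
  ],
  "claw": 0.0
}}

```text
time: 7.25
tcp_pos: [0.4879, -0.0563, 0.0546]
tcp_rot: [0.921, 0.389, -0.0, -0.0]
force: [0.4, -0.6, 0.3]
grip_width: 0.043
```

Call:
{"method": "play_rows", "body": {
  "slide": [
    [0,0,-5],
    [0,0,-20],
    [0,0,-40],
    [0,0,-60],
    [0,0,-65],
    [0,0,-65]
  ],
  "angular": [
    [0,0,0],
    [0,0,0],
    [0,0,0],
    [0,0,0],
    [0,0,0],
    [0,0,0]
  ]
}}

```text
time: 7.85
tcp_pos: [0.4885, -0.0564, 0.1203]
tcp_rot: [0.921, 0.389, 0.001, 0.0]
force: [0.7, 0.1, -0.2]
grip_width: 0.0422
```

Call:
{"method": "play_rows", "body": {
  "slide": [
    [0,0,0],
    [0,0,0],
    [0,0,0],
    [0,0,0]
  ],
  "angular": [
    [0,0,0],
    [0,0,0],
    [0,0,0],
    [0,0,0]
  ],
  "claw": -1
}}

```text
time: 8.25
tcp_pos: [0.4882, -0.0564, 0.1197]
tcp_rot: [0.921, 0.389, 0.0, -0.0]
force: [0.5, -0.0, 0.6]
grip_width: 0.0001
```

```bash
python3 go.py 0.4878 -0.0563 0.056 45.8;  python3 - <<'E'
from h import *
c,im=snap("wrist","w6")
E
```

```text
t 8.25 tcp [ 0.4882 -0.0564  0.1197] yaw 45.77 F [ 0.5 -0.   0.6] w 0.0001
slide mm [-0.2 -0.3 63.7] turn [-0.   -0.01 -0.03]
```

View pics/w6.png

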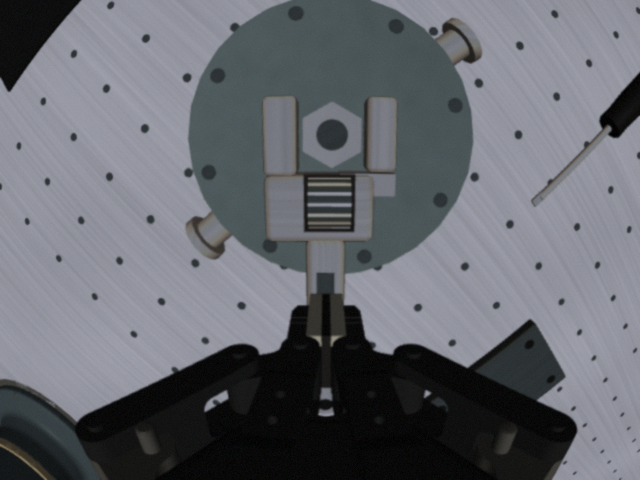

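Run:
```python
from h import *
c,im=load("w6")
s=r.state();R=Ro.from_quat(s["tcp_rot"]).as_matrix();p=s["tcp_pos"]
def tool(P):return ((P-p)@R*1000).round(1)
print(tool(onplane(c,"wrist",[(330,204),(306,204),(354,204)],.08)),tool(onplane(c,"wrist",[(330,177),(330,232)],.07)))
print(tool(onplane(c,"wrist",[(297,135),(367,135),(302,135),(362,135),(332,135)],.07)))
```

```text
[[39.5  2.1 39.9]
 [39.5 -9.8 39.9]
 [39.5 13.9 39.9]] [[51.8  2.1 49.9]
 [22.4  2.2 49.9]]
[[ 73.5 -14.6  49.9]
 [ 73.6  20.9  49.9]
 [ 73.5 -12.1  49.9]
 [ 73.6  18.4  49.9]
 [ 73.4   3.1  49.9]]
```

Call:
{"method": "play_rows", "body": {
  "slide": [
    [8,1,0],
    [20,2,8],
    [29,2.5,20],
    [29,2.5,28],
    [29,2.5,32],
    [29,2.5,32]
  ],
  "angular": [
    [0,0,0],
    [0,0,0],
    [0,0,0],
    [0,0,0],
    [0,0,0],
    [0,0,0]
  ]
}}

```text
time: 8.9
tcp_pos: [0.5093, -0.0375, 0.0867]
tcp_rot: [0.921, 0.389, -0.001, -0.0]
force: [-0.4, -0.2, -0.1]
grip_width: 0.0
```

Run:
```python
from h import *
c,im=snap("wrist","w7");snap("side","s7")
crop(im,160,60,480,360,2,"w7z")
```

```text
(no output)
```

View pics/w7z.png

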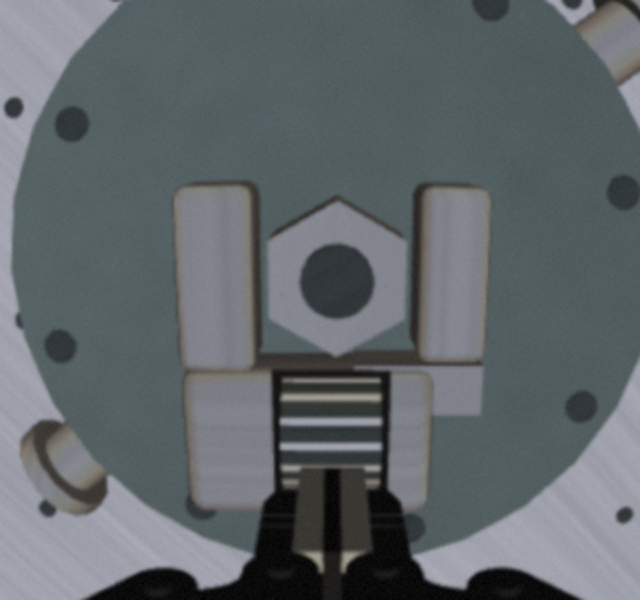

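Call:
{"method": "play_rows", "body": {
  "slide": [
    [0,0,3],
    [0,0,6],
    [0,0,7.2],
    [0,0,8],
    [0,0,8]
  ],
  "angular": [
    [0,0,0],
    [0,0,0],
    [0,0,0],
    [0,0,0],
    [0,0,0]
  ]
}}

```text
time: 9.5
tcp_pos: [0.51, -0.0377, 0.0799]
tcp_rot: [0.921, 0.389, -0.0, -0.0]
force: [-0.1, 0.3, 1.4]
grip_width: -0.0001
```

Call:
{"method": "play_rows", "body": {
  "slide": [
    [0,0,1],
    [0,0,2],
    [0,0,2]
  ],
  "angular": [
    [0,0,0],
    [0,0,0],
    [0,0,0]
  ]
}}

```text
time: 9.8
tcp_pos: [0.5101, -0.0378, 0.0794]
tcp_rot: [0.921, 0.388, -0.0, -0.0]
force: [-3.7, 0.3, 13.0]
grip_width: -0.0001
```

Call:
{"method": "play_rows", "body": {
  "slide": [
    [2,0,2.2],
    [5,0,2.2],
    [8,0,2.2],
    [11,0,2.2],
    [14,0,2.2],
    [17,0,2.2],
    [18,0,2.2]
  ],
  "angular": [
    [0,0,0],
    [0,0,0],
    [0,0,0],
    [0,0,0],
    [0,0,0],
    [0,0,0],
    [0,0,0]
  ]
}}

```text
time: 10.5
tcp_pos: [0.5223, -0.0262, 0.0796]
tcp_rot: [0.922, 0.388, -0.001, 0.0]
force: [-7.0, -2.3, 20.8]
grip_width: 0.0001
```

Run:
```python
from h import *
print(r.state()["force"])
c,im=snap("wrist","w8")
crop(im,160,60,480,360,2,"w8z")
```

```text
[-7.03489806 -2.30223786 20.82620061]
```

View pics/w8z.png

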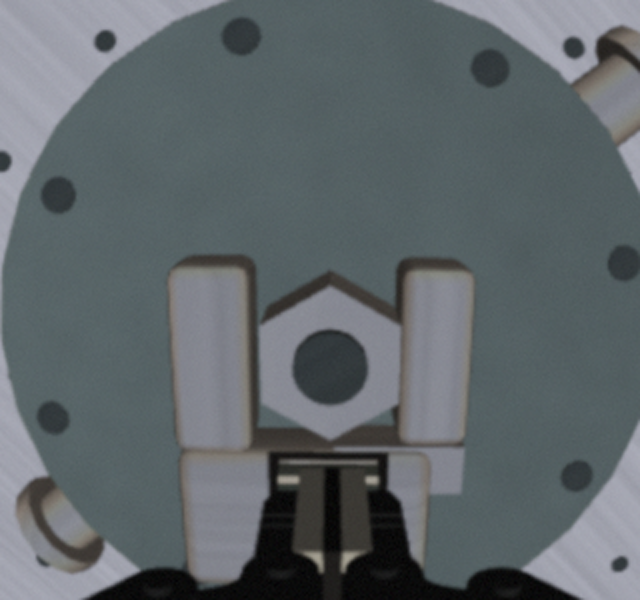

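Call:
{"method": "play_rows", "body": {
  "slide": [
    [0,0,-4],
    [0,0,-8],
    [-8,0,-8],
    [-18,0,-8],
    [-18,0,-4],
    [-18,0,-1],
    [-18,0,1],
    [-18,0,1.5]
  ],
  "angular": [
    [0,0,0],
    [0,0,0],
    [0,0,0],
    [0,0,0],
    [0,0,0],
    [0,0,0],
    [0,0,0],
    [0,0,0]
  ]
}}

```text
time: 11.35
tcp_pos: [0.5097, -0.0392, 0.0789]
tcp_rot: [0.922, 0.388, -0.001, 0.0]
force: [-5.5, -1.5, 15.0]
grip_width: 0.0002
```

Call:
{"method": "play_rows", "body": {
  "slide": [
    [2,0,1.8],
    [5,0,1.8],
    [8,0,1.8],
    [11,0,1.8],
    [14,0,1.8],
    [17,0,1.8],
    [18,0,1.8]
  ],
  "angular": [
    [0,0,0],
    [0,0,0],
    [0,0,0],
    [0,0,0],
    [0,0,0],
    [0,0,0],
    [0,0,0]
  ]
}}

```text
time: 12.05
tcp_pos: [0.519, -0.0317, 0.0794]
tcp_rot: [0.922, 0.387, -0.006, 0.002]
force: [-16.0, -13.2, 33.2]
grip_width: 0.0001
```

Run:
```python
from h import *
print(r.state()["force"])
c,im=snap("wrist","w9")
crop(im,160,60,480,360,2,"w9z")
```

```text
[-16.0079944  -13.19846538  33.16919069]
```

View pics/w9z.png

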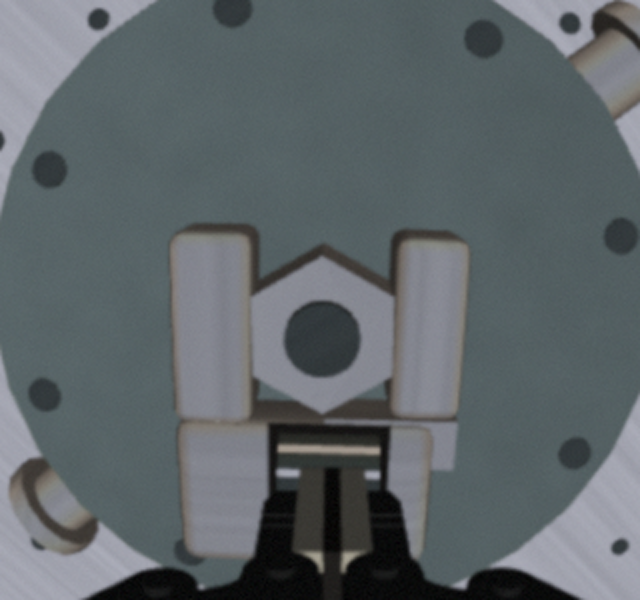

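Call:
{"method": "play_rows", "body": {
  "slide": [
    [-1,0,-4],
    [-2,0,-12],
    [-8,-1,-25],
    [-18,-2,-38],
    [-26,-2.5,-41],
    [-28,-2.5,-41],
    [-28,-2.5,-41]
  ],
  "angular": [
    [0,0,0],
    [0,0,0],
    [0,0,0],
    [0,0,0],
    [0,0,0],
    [0,0,0],
    [0,0,0]
  ],
  "claw": 0.2
}}

```text
time: 12.8
tcp_pos: [0.4975, -0.05, 0.1207]
tcp_rot: [0.922, 0.386, -0.006, 0.001]
force: [-1.1, -0.1, -0.5]
grip_width: 0.0512
```

```bash
python3 go.py 0.4878 -0.0563 0.056 45.8
python3 - <<'E'
from h import *
c,im=snap("wrist","w10")
crop(im,220,60,440,310,2.4,"w10z")
E
```

```text
t 12.8 tcp [ 0.4975 -0.05    0.1207] yaw 45.44 F [-1.1 -0.1 -0.5] w 0.0512
slide mm [-10.5  -2.4  64.9] turn [-0.12  0.71 -0.36]
```

View pics/w10z.png

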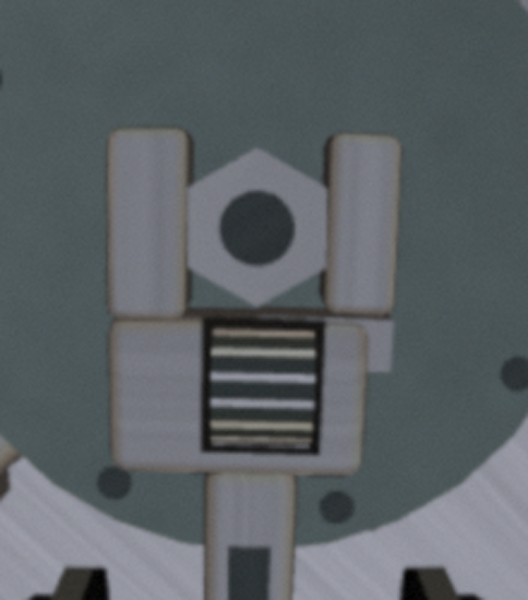

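Run:
```python
from nut import *
c,im=load("w10")
W=lambda px:onplane(c,"wrist",np.array(px)/2.4+[220,60]-.3,.07)[:,:2]
a=W([(189,160),(189,300),(328,160),(325,300),(257,228),(149,130),(365,135),(207,490),(296,490),(206,570),(295,570)])
u=(a[0]-a[1])/np.linalg.norm(a[0]-a[1]);print("fixed yaw",np.degrees(np.arctan2(u[1],u[0])))
h=(a[7]+a[8])/2;print("handle mid",h,(a[9]+a[10])/2)
n=np.array([-u[1],u[0]]);print("width",(a[0]-a[2])@n,(a[1]-a[3])@n,"nut",a[4],"tip to nut",(a[5]-a[4])@u,(a[6]-a[4])@u,"handle rel nut",(h-a[4])@u,(h-a[4])@n)
c2,_=load("w10");
hex_=W([(258,147),(327,186),(327,267),(257,307),(187,266),(187,187)]);d=hex_-hex_.mean(0);print(hex_.mean(0),np.hypot(*d.T),(np.degrees(np.arctan2(d[:,1],d[:,0]))%60).mean())
```

```text
fixed yaw 44.78239742872614
handle mid [ 0.49936478 -0.04695873] [ 0.48489338 -0.06126693]
width 0.029289993699734947 0.029346093026355297 nut [ 0.54181981 -0.0056237 ] tip to nut 0.021040589895465624 0.020490479045010963 handle rel nut -0.059251102594523555 0.0005669354973219183
[ 0.54205315 -0.00543761] [0.01704971 0.01719739 0.01727292 0.01742416 0.01722994 0.01714877] 45.32743271362682
```

```bash
python3 go.py 0.4885 -0.0587 0.0550 45.1
```

```text
t 12.85 tcp [ 0.4977 -0.0497  0.1205] yaw 45.47 F [-0.9  0.4 -0.2] w 0.051
slide mm [-12.   -0.1  65.7] turn [-0.13  0.72  0.37]
```

Call:
{"method": "play_rows", "body": {
  "slide": [
    [-6,0,6],
    [-12,0,20],
    [-12,0,35],
    [-12,0,48],
    [-12,0,57],
    [-12,0,63],
    [-12,0,65.5],
    [-12,0,65.5]
  ],
  "angular": [
    [-0.1,0.7,0.4],
    [-0.1,0.7,0.4],
    [-0.1,0.7,0.4],
    [-0.1,0.7,0.4],
    [-0.1,0.7,0.4],
    [-0.1,0.7,0.4],
    [-0.1,0.7,0.4],
    [-0.1,0.7,0.4]
  ]
}}

```text
time: 13.65
tcp_pos: [0.4885, -0.0588, 0.055]
tcp_rot: [0.924, 0.383, -0.0, -0.0]
force: [0.3, 0.4, 0.9]
grip_width: 0.0515
```

Call:
{"method": "play_rows", "body": {
  "slide": [
    [0,0,0],
    [0,0,0],
    [0,0,0],
    [0,0,0],
    [0,0,0],
    [0,0,0]
  ],
  "angular": [
    [0,0,0],
    [0,0,0],
    [0,0,0],
    [0,0,0],
    [0,0,0],
    [0,0,0]
  ],
  "claw": -1
}}

```text
time: 14.25
tcp_pos: [0.4887, -0.0586, 0.0557]
tcp_rot: [0.924, 0.383, -0.0, -0.0]
force: [-2.0, 1.1, 5.2]
grip_width: 0.0206
```

```bash
cat > arc.py <<'E'
import sys
from h import *
N=np.array([0.5419,-0.0055]);s=r.state();R=Ro.from_quat(s["tcp_rot"]).as_matrix();p=s["tcp_pos"]
d=p[:2]-N;print("t",s["time"],"p",p.round(4),"yaw",np.degrees(np.arctan2(R[1,0],R[0,0])).round(2),"rad",np.hypot(*d).round(4),"azimuth",np.degrees(np.arctan2(-d[1],-d[0])).round(2),"F",s["force"].round(1),"T",s["torque"].round(2),s["grip_width"])
for a in map(float,sys.argv[1:]):
    t=-np.radians(a);c,q=np.cos(t),np.sin(t);e=N+np.array([[c,-q],[q,c]])@d
    print(a,(R.T@np.r_[e-p[:2],0]*1000).round(1))
E
python3 arc.py 2 5 8 11 14 17 20 22
```

```text
t 14.25 p [ 0.4887 -0.0586  0.0557] yaw 45.08 rad 0.0752 azimuth 44.93 F [-2.   1.1  5.2] T [0.1  0.47 0.04] 0.020566977776288065
2.0 [ 0.1 -2.6  0. ]
5.0 [ 0.3 -6.6  0. ]
8.0 [  0.8 -10.5   0. ]
11.0 [  1.4 -14.3   0. ]
14.0 [  2.3 -18.2   0. ]
17.0 [  3.3 -22.    0. ]
20.0 [  4.6 -25.7   0. ]
22.0 [  5.6 -28.1   0. ]
```

Call:
{"method": "play_rows", "body": {
  "slide": [
    [0.1,-2.6,0],
    [0.3,-6.6,0],
    [0.8,-10.5,0],
    [1.4,-14.3,0],
    [2.3,-18.2,0],
    [3.3,-22,0],
    [4.6,-25.7,0],
    [5.6,-28.1,0]
  ],
  "angular": [
    [0,0,2],
    [0,0,5],
    [0,0,8],
    [0,0,11],
    [0,0,14],
    [0,0,17],
    [0,0,20],
    [0,0,22]
  ]
}}

```text
time: 15.05
tcp_pos: [0.4727, -0.0351, 0.0557]
tcp_rot: [0.98, 0.2, -0.0, 0.0]
force: [-0.5, -1.3, -0.9]
grip_width: 0.0203
```

```bash
python3 arc.py 3 6 9 12 14 16 17 18
python3 - <<'E'
from h import *
c,im=snap("wrist","w11")
crop(im,220,60,440,310,2.4,"w11z")
E
```

```text
t 15.05 p [ 0.4727 -0.0351  0.0557] yaw 23.09 rad 0.0752 azimuth 23.15 F [-0.5 -1.3 -0.9] T [-0.26  0.03  0.34] 0.020328550185639113
3.0 [ 0.1 -3.9 -0. ]
6.0 [ 0.4 -7.9 -0. ]
9.0 [  0.9 -11.8  -0. ]
12.0 [  1.6 -15.6  -0. ]
14.0 [  2.2 -18.2  -0. ]
16.0 [  2.9 -20.7  -0. ]
17.0 [  3.3 -22.   -0. ]
18.0 [  3.7 -23.2  -0. ]
```

View pics/w11.png

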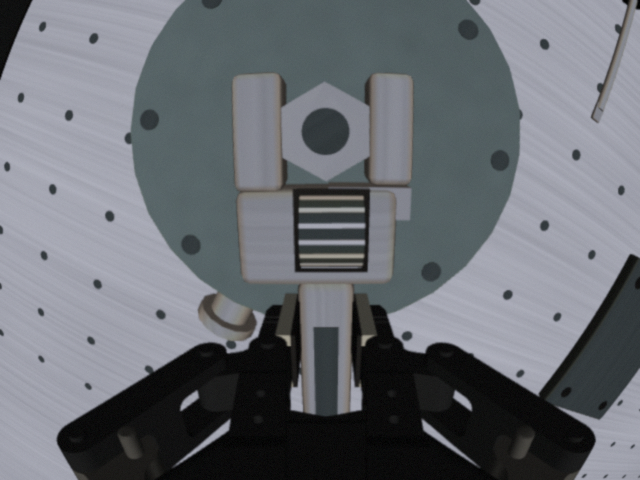

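Call:
{"method": "play_rows", "body": {
  "slide": [
    [0.1,-3.9,0],
    [0.4,-7.9,0],
    [0.9,-11.8,0],
    [1.6,-15.6,0],
    [2.2,-18.2,0],
    [2.5,-19.5,0]
  ],
  "angular": [
    [0,0,3],
    [0,0,6],
    [0,0,9],
    [0,0,12],
    [0,0,14],
    [0,0,15]
  ]
}}

```text
time: 15.7
tcp_pos: [0.4674, -0.0161, 0.0557]
tcp_rot: [0.998, 0.07, 0.0, 0.001]
force: [0.4, -1.1, -1.2]
grip_width: 0.0207
```

```bash
python3 arc.py 1 2 3 4 5 6 7 8 9 10
```

```text
t 15.7 p [ 0.4674 -0.0161  0.0557] yaw 8.08 rad 0.0753 azimuth 8.1 F [ 0.4 -1.1 -1.2] T [-0.2  -0.07  0.39] 0.02070515482311558
1.0 [ 0.  -1.3 -0. ]
2.0 [ 0.  -2.6 -0. ]
3.0 [ 0.1 -3.9 -0. ]
4.0 [ 0.2 -5.3 -0. ]
5.0 [ 0.3 -6.6 -0. ]
6.0 [ 0.4 -7.9 -0. ]
7.0 [ 0.6 -9.2 -0. ]
8.0 [  0.7 -10.5  -0. ]
9.0 [  0.9 -11.8  -0. ]
10.0 [  1.1 -13.1  -0. ]
```

Call:
{"method": "play_rows", "body": {
  "slide": [
    [0,-1.3,0],
    [0,-2.6,0],
    [0.1,-3.9,0],
    [0.2,-5.3,0],
    [0.3,-6.6,0],
    [0.4,-7.9,0]
  ],
  "angular": [
    [0,0,1],
    [0,0,2],
    [0,0,3],
    [0,0,4],
    [0,0,5],
    [0,0,6]
  ]
}}

```text
time: 16.3
tcp_pos: [0.4667, -0.0082, 0.0557]
tcp_rot: [1.0, 0.017, 0.0, 0.001]
force: [-0.1, -1.2, -0.5]
grip_width: 0.0202
```

```bash
python3 arc.py 1 2 3 4 5 6
```

```text
t 16.3 p [ 0.4667 -0.0082  0.0557] yaw 2.01 rad 0.0753 azimuth 2.03 F [-0.1 -1.2 -0.5] T [-0.23  0.05  0.34] 0.020244470215548212
1.0 [ 0.  -1.3 -0. ]
2.0 [ 0.  -2.6 -0. ]
3.0 [ 0.1 -3.9 -0. ]
4.0 [ 0.2 -5.3 -0. ]
5.0 [ 0.3 -6.6 -0. ]
6.0 [ 0.4 -7.9 -0. ]
```

Call:
{"method": "play_rows", "body": {
  "slide": [
    [0,-1.3,0],
    [0,-2.6,0],
    [0.1,-3.9,0],
    [0.2,-5.3,0],
    [0.2,-5.9,0]
  ],
  "angular": [
    [0,0,1],
    [0,0,2],
    [0,0,3],
    [0,0,4],
    [0,0,4.5]
  ]
}}

```text
time: 16.8
tcp_pos: [0.4666, -0.0025, 0.0557]
tcp_rot: [1.0, -0.022, 0.0, 0.001]
force: [-1.1, -2.1, 0.3]
grip_width: 0.0204
```

```bash
python3 arc.py 1 2 3 4 5 6
```

```text
t 16.8 p [ 0.4666 -0.0025  0.0557] yaw -2.5 rad 0.0754 azimuth -2.26 F [-1.1 -2.1  0.3] T [-0.57  0.13  0.54] 0.020394039828636606
1.0 [ 0.  -1.3 -0. ]
2.0 [ 0.  -2.6 -0. ]
3.0 [ 0.1 -3.9 -0. ]
4.0 [ 0.2 -5.3 -0. ]
5.0 [ 0.3 -6.6 -0. ]
6.0 [ 0.4 -7.9 -0. ]
```

Call:
{"method": "play_rows", "body": {
  "slide": [
    [0,-1.3,0],
    [0,-2.6,0],
    [0,-2.6,0]
  ],
  "angular": [
    [0,0,1],
    [0,0,2],
    [0,0,2]
  ]
}}

```text
time: 17.1
tcp_pos: [0.4664, 0.0004, 0.0557]
tcp_rot: [0.999, -0.039, -0.0, 0.001]
force: [-2.0, -2.1, 1.6]
grip_width: 0.0206
```

```bash
python3 arc.py 1 2 3 4 5 6
```

```text
t 17.1 p [4.664e-01 4.000e-04 5.570e-02] yaw -4.51 rad 0.0757 azimuth -4.44 F [-2.  -2.1  1.6] T [-0.32  0.27  0.62] 0.020552945762095473
1.0 [ 0.  -1.3 -0. ]
2.0 [ 0.  -2.6 -0. ]
3.0 [ 0.1 -4.  -0. ]
4.0 [ 0.2 -5.3 -0. ]
5.0 [ 0.3 -6.6 -0. ]
6.0 [ 0.4 -7.9 -0. ]
```

Run:
```python
from h import *
c,im=snap("wrist","w12")
crop(im,220,60,440,310,2.4,"w12z")
```

```text
(no output)
```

View pics/w12z.png

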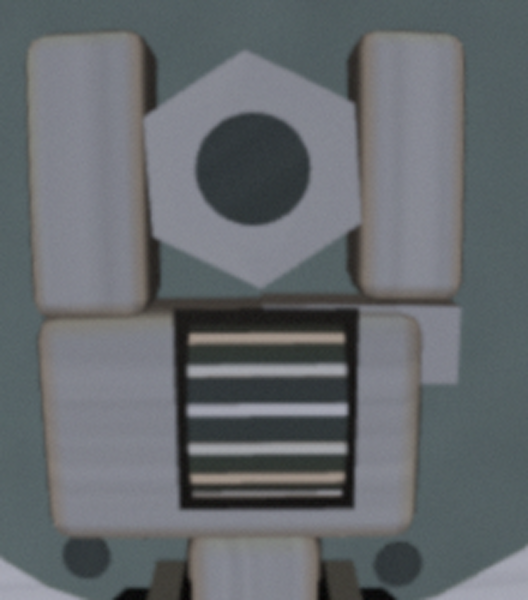

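View pics/w11z.png

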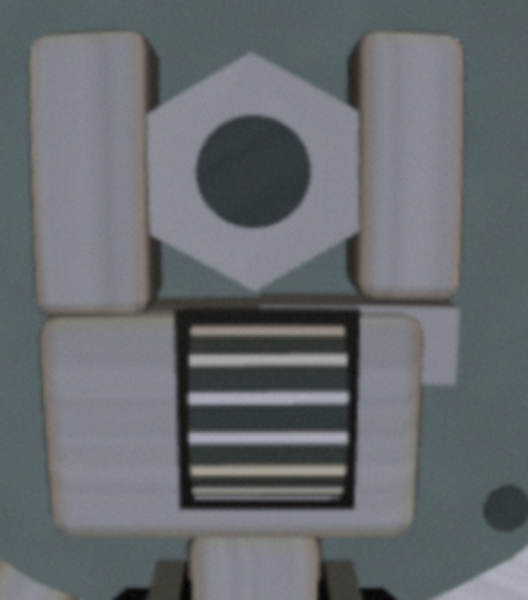

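```bash
python3 - <<'E'
from nut import *
for name,P in (("w11",[(252,52),(358,112),(358,232),(253,291),(149,234),(149,113)]),("w12",[(246,50),(354,102),(361,222),(261,289),(153,235),(144,120)])):
    c,im=load(name)
    W=lambda px:onplane(c,"wrist",np.array(px)/2.4+[220,60]-.3,.07)[:,:2]
    h=W(P);d=h-h.mean(0);print(name,h.mean(0),np.hypot(*d.T).mean(),[((np.degrees(np.arctan2(d[:,1],d[:,0]))-20)%60+20).mean().round(2)])
    a=W([(144,60),(152,295),(364,60),(361,285)]);u=(a[0]-a[1]);u/=np.linalg.norm(u);n=np.array([-u[1],u[0]]);print("jaw yaw",np.degrees(np.arctan2(u[1],u[0])),"w",(a[0]-a[2])@n,(a[1]-a[3])@n)
E
python3 arc.py 1 2 3
```

```text
w11 [ 0.54184468 -0.00564621] 0.01704678882214598 [np.float64(23.33)]
jaw yaw 24.314244860517057 w 0.030694555250059687 0.029929945547147938
w12 [ 0.54183058 -0.00568237] 0.017012312688298524 [np.float64(59.42)]
jaw yaw -3.2873074686254866 w 0.030689852682007825 0.029928719532915087
t 17.15 p [4.665e-01 3.000e-04 5.570e-02] yaw -4.5 rad 0.0757 azimuth -4.43 F [-2.6 -0.7  1.6] T [-0.2   0.33  0.55] 0.020195027501242142
1.0 [ 0.  -1.3 -0. ]
2.0 [ 0.  -2.6 -0. ]
3.0 [ 0.1 -4.  -0. ]
```

Call:
{"method": "play_rows", "body": {
  "slide": [
    [0,-1.3,0],
    [0,-2.6,0],
    [0.1,-4,0],
    [0.1,-4,0]
  ],
  "angular": [
    [0,0,1],
    [0,0,2],
    [0,0,3],
    [0,0,3]
  ]
}}

```text
time: 17.55
tcp_pos: [0.4667, 0.0046, 0.0557]
tcp_rot: [0.998, -0.066, -0.0, 0.001]
force: [-1.9, -0.4, 2.0]
grip_width: 0.0207
```

```bash
python3 arc.py 1
python3 - <<'E'
from h import *
c,im=snap("wrist","w13")
crop(im,220,60,440,310,2.4,"w13z")
E
```

```text
t 17.55 p [0.4667 0.0046 0.0557] yaw -7.54 rad 0.0759 azimuth -7.65 F [-1.9 -0.4  2. ] T [-0.28  0.4   0.63] 0.020676177347982095
1.0 [ 0.  -1.3 -0. ]
```

View pics/w13z.png

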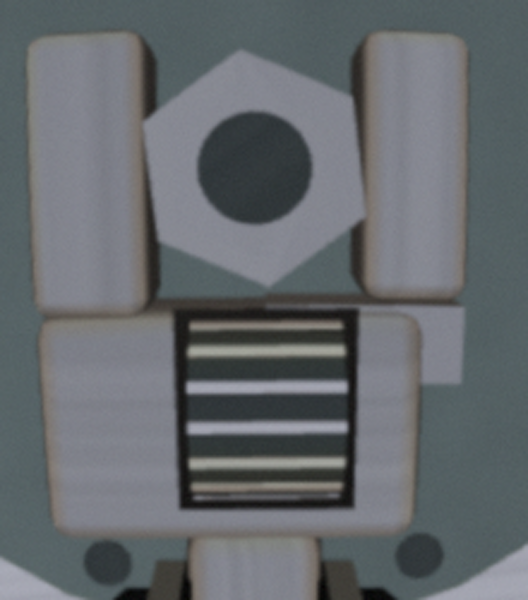

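```bash
python3 arc.py -1 -2 -3 -4 -5
python3 - <<'E'
from nut import *
c,im=load("w13")
W=lambda px:onplane(c,"wrist",np.array(px)/2.4+[220,60]-.3,.07)[:,:2]
h=W([(241,50),(353,98),(364,216),(267,287),(159,240),(145,122)]);d=h-h.mean(0);print(h.mean(0),(np.degrees(np.arctan2(d[:,1],d[:,0]))-20)%60+20)
E
```

```text
t 17.6 p [0.4667 0.0046 0.0557] yaw -7.52 rad 0.0759 azimuth -7.66 F [-1.8 -1.1  2.6] T [-0.22  0.39  0.63] 0.020209868831394237
-1.0 [0.  1.3 0. ]
-2.0 [0.  2.6 0. ]
-3.0 [0.1 4.  0. ]
-4.0 [0.2 5.3 0. ]
-5.0 [0.3 6.6 0. ]
[ 0.54179387 -0.00565636] [58.9311332  58.98178249 59.06138293 58.25536551 59.17763385 58.69070332]
```

Call:
{"method": "play_rows", "body": {
  "slide": [
    [0,1.3,0],
    [0,2.6,0],
    [0.1,4,0],
    [0.2,5.3,0],
    [0.3,6.6,0],
    [0.3,6.6,0]
  ],
  "angular": [
    [0,0,-1],
    [0,0,-2],
    [0,0,-3],
    [0,0,-4],
    [0,0,-5],
    [0,0,-5]
  ]
}}

```text
time: 18.2
tcp_pos: [0.4667, -0.002, 0.0557]
tcp_rot: [1.0, -0.022, 0.0, 0.001]
force: [2.7, 3.2, -1.5]
grip_width: 0.0203
```

```bash
python3 arc.py 1
python3 - <<'E'
from h import *
c,im=snap("wrist","w14")
crop(im,220,60,440,310,2.4,"w14z")
E
```

```text
t 18.2 p [ 0.4667 -0.002   0.0557] yaw -2.49 rad 0.0753 azimuth -2.7 F [ 2.7  3.2 -1.5] T [ 0.46 -0.37  0.21] 0.020324204243689054
1.0 [ 0.  -1.3 -0. ]
```

View pics/w14z.png

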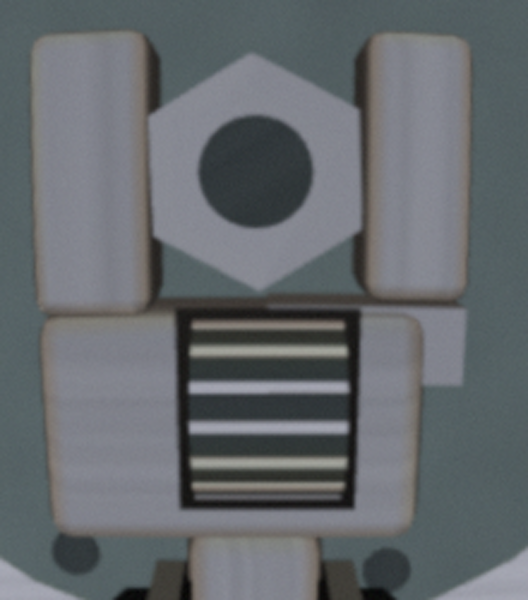

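Call:
{"method": "play_rows", "body": {
  "slide": [
    [0,0,-1],
    [0,0,-2],
    [0,0,-4],
    [0,0,-6]
  ],
  "angular": [
    [0,0,0],
    [0,0,0],
    [0,0,0],
    [0,0,0]
  ]
}}

```text
time: 18.65
tcp_pos: [0.4656, -0.0019, 0.0615]
tcp_rot: [1.0, -0.022, -0.001, 0.001]
force: [-0.1, 1.5, -4.8]
grip_width: 0.0205
```

Free (only the wrench's weight). Lift on.

Call:
{"method": "play_rows", "body": {
  "slide": [
    [0,0,-4],
    [0,0,-10],
    [0,0,-20],
    [0,0,-32],
    [0,0,-45],
    [0,0,-58],
    [0,0,-65],
    [0,0,-65]
  ],
  "angular": [
    [0,0,0],
    [0,0,0],
    [0,0,0],
    [0,0,0],
    [0,0,0],
    [0,0,0],
    [0,0,0],
    [0,0,0]
  ]
}}

```text
time: 19.45
tcp_pos: [0.4668, -0.0021, 0.128]
tcp_rot: [1.0, -0.022, 0.001, 0.0]
force: [-0.1, -0.1, -4.4]
grip_width: 0.0203
```

```bash
python3 arc.py 1
python3 - <<'E'
from nut import *
c,im=snap("wrist","w15")
print(nutfit(c,im,(292,90,376,180)))
E
```

```text
t 19.45 p [ 0.4668 -0.0021  0.128 ] yaw -2.54 rad 0.0752 azimuth -2.62 F [-0.1 -0.1 -4.4] T [-0.04  0.01 -0.01] 0.020256909681309953
1.0 [ 0.  -1.3 -0. ]
(array([ 0.54176742, -0.00553781]), np.float64(0.25), np.float64(0.030166092804103456), 96.0)
```

View pics/w15.png

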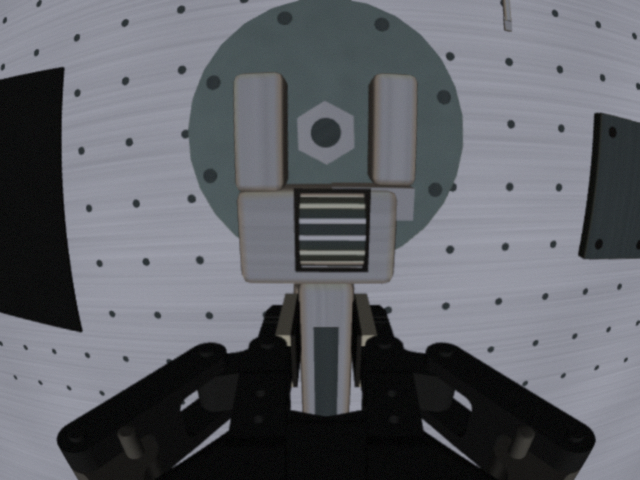

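```bash
python3 go.py 0.514 0.290 0.100 -7
```

```text
t 19.5 tcp [ 0.4661 -0.002   0.1272] yaw -2.52 F [-0.2  0.2 -4.9] w 0.0204
slide mm [  35.  -293.8   26.9] turn [0.06 0.01 4.48]
```

Call:
{"method": "play_rows", "body": {
  "slide": [
    [2,-18,0],
    [7,-58,0],
    [12,-100,0],
    [17,-142,0],
    [22,-184,0],
    [27,-226,5],
    [32,-262,15],
    [35,-285,24]
  ],
  "angular": [
    [0,0,0],
    [0,0,1],
    [0,0,2],
    [0,0,3],
    [0,0,4],
    [0,0,4.5],
    [0,0,4.5],
    [0,0,4.5]
  ]
}}

```text
time: 20.3
tcp_pos: [0.513, 0.2848, 0.1016]
tcp_rot: [0.998, -0.06, -0.001, 0.0]
force: [-0.5, -0.4, -3.9]
grip_width: 0.0204
```

```bash
python3 go.py 0.514 0.290 0.0115 -7
```

```text
t 20.3 tcp [0.513  0.2848 0.1016] yaw -6.83 F [-0.5 -0.4 -3.9] w 0.0204
slide mm [ 0.5 -5.3 90.1] turn [0.02 0.06 0.17]
```

Call:
{"method": "play_rows", "body": {
  "slide": [
    [0.5,-3,8],
    [0.5,-5,25],
    [0.5,-5.3,45],
    [0.5,-5.3,62],
    [0.5,-5.3,75],
    [0.5,-5.3,83],
    [0.5,-5.3,88],
    [0.5,-5.3,90]
  ],
  "angular": [
    [0,0,0],
    [0,0,0],
    [0,0,0],
    [0,0,0],
    [0,0,0],
    [0,0,0],
    [0,0,0],
    [0,0,0]
  ]
}}

```text
time: 21.1
tcp_pos: [0.5142, 0.2898, 0.0114]
tcp_rot: [0.998, -0.06, -0.001, 0.0]
force: [0.1, 0.0, -3.7]
grip_width: 0.0202
```

Call:
{"method": "play_rows", "body": {
  "slide": [
    [0,0,1],
    [0,0,2],
    [0,0,2.3],
    [0,0,2.3]
  ],
  "angular": [
    [0,0,0],
    [0,0,0],
    [0,0,0],
    [0,0,0]
  ]
}}

```text
time: 21.5
tcp_pos: [0.5146, 0.2899, 0.0098]
tcp_rot: [0.998, -0.06, -0.0, -0.0]
force: [-0.2, -0.7, -0.6]
grip_width: 0.0202
```

Contact with the mat. Release and withdraw.

Call:
{"method": "play_rows", "body": {
  "slide": [
    [0,0,0],
    [0,0,0],
    [0,0,0],
    [0,0,0]
  ],
  "angular": [
    [0,0,0],
    [0,0,0],
    [0,0,0],
    [0,0,0]
  ],
  "claw": 0.2
}}

```text
time: 21.9
tcp_pos: [0.5149, 0.2901, 0.01]
tcp_rot: [0.998, -0.06, 0.0, -0.0]
force: [-0.2, -0.6, 0.7]
grip_width: 0.0509
```

Call:
{"method": "play_rows", "body": {
  "slide": [
    [0,0,-10],
    [0,0,-40],
    [0,0,-80],
    [0,0,-120],
    [0,0,-160],
    [0,0,-195],
    [-10,0,-215],
    [-15,0,-220]
  ],
  "angular": [
    [0,0,0],
    [0,0,0],
    [0,0,0],
    [0,0,0],
    [0,0,0],
    [0,0,0],
    [0,0,0],
    [0,0,0]
  ]
}}

```text
time: 22.7
tcp_pos: [0.5006, 0.2925, 0.2336]
tcp_rot: [0.998, -0.06, 0.002, -0.002]
force: [-0.4, -0.1, -0.5]
grip_width: 0.0515
```

Run:
```python
from wr import *
s=r.state();print(s["time"],s["tcp_pos"],s["force"])
c,im=snap("wrist","w16");snap("scene","sc16");snap("side","s16")
```

```text
22.7 [0.50062925 0.29252037 0.23359837] [-0.41928399 -0.13370499 -0.46594849]
```

View pics/w16.png

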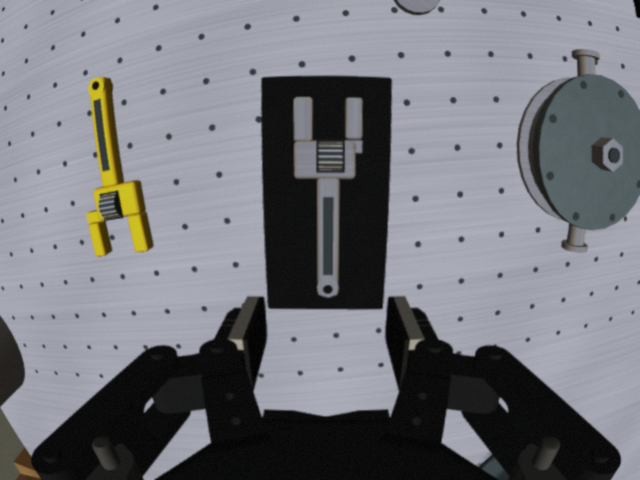

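View pics/s16.png

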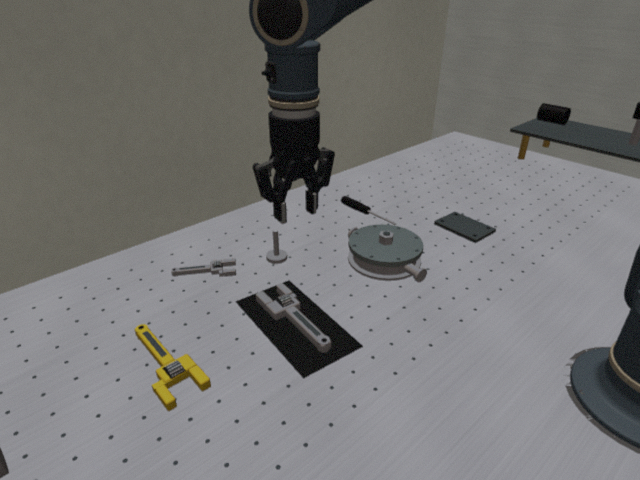

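Run:
```python
from h import *
c,im=load("w16")
print("grip~",onplane(c,"wrist",[(329,202)],.024)); print(r.job_done())
```

```text
grip~ [[0.5100914  0.28911597 0.024     ]]
the job is handed in; nothing more can be done
None
```

I tightened the nut with the wrench, laid the wrench back on the rubber mat and handed the job in at about 23 s. `job_done` gave no verdict.

**What I did:**
- I placed the wrench mouth flat on the lid around the nut and closed the jaw with two worm strokes, until both jaw faces touched the nut.
- I then turned the nut about 46° clockwise. It went no further: over the last 3° of turn the wrench moved while the nut stood still, and the torque rose from about 0.35 to 0.6 N m.
- I backed the wrench off 5° and lifted it away without sticking.

**Last checks:**
- **Nut:** it stands within about 1.3° of where it stopped, by camera; the tolerance is about 4.6°.
- **Wrench:** it looks flat on the mat, with its grip point about 5 mm from the mat's centre.
- **Bystanders:** the plate, screwdriver and post look unmoved in the side view; I did not measure them.

**Disagreements:**
- After the nut reached its stop, pushing on rolled the worm back slightly and slackened the jaw. The jaw looked snug until then.
- Two camera fits of the nut's final angle differ by about 1°.
- Forces at the end of the second worm stroke reached 33 N down and 21 N sideways, above the advised 10 to 20 N.

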